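Rack the sound gel plate on the sloped drying rest, cull the broken ones

ROBOT

A 6-joint arm with a two-finger parallel gripper is mounted at the origin on the work surface. World frame = base frame: x ahead of the robot, y to its left, z up, the work surface at z = 0. Lengths are in mm, angles in rad, forces in N, time in s.
With the tool pointing down it reaches from about 275 to 1000 mm from the base axis. Payload 8.4 kg.
Tool frame: the origin (TCP) lies midway between the tips of the shut fingers; the grasp point (between the pads) lies 19 mm behind it; z points along the fingers, y is the line along which they close (so a half turn about z gives the same grasp; the last joint's range is limited). The gripper opens to 85 mm and grips with 20 to 120 N. Pads are 22 mm wide; open, the fingers measure 114 mm over their backs; the gripper's body (76 mm by 85 mm) begins 54 mm behind the grasp point. The pads swing forward as they close: fully open they stand 13 mm farther back than shut.
Start: joints at [-0.002, 0.353, 1.633, -0, 1.155, -0.002], TCP at [625.002, -0, 231.281] pointing down, gripper open.
Joint ranges: [-2.63, 2.63], [-0.92, 2.1], [0.06, 2.66], [-1.3, 4.44], [0, 2.69], [-3.02, 3.02]. Speed limits (rad/s): [2.22, 2.22, 2.79, 3.14, 3.14, 3.14].

INTERFACE

Orientations are given as [roll, pitch, yaw] about the fixed x, y, z axes, in that order (R = Rz(yaw) Ry(pitch) Rx(roll)).
In Python, from rig import telemetry, optics, r gives the robot as it stands.
- The arm moves only by the tool play_rows, never from a script. Its arguments are lists of equal length, an entry for each row: "dp": the shift along the tool's x, y, z in units of 40 mm (1.0 is 40 mm), a list of three; "rot": the turn, a rotation vector about the tool's x, y, z in units of 6 degrees (1.0 is 6 degrees), a list of three. In form: {"dp": [[tx, ty, tz], ...], "rot": [[ax, ay, az], ...]}. A call has 1 to 5 rows; each row is the pose to reach, as a shift and turn from the pose commanded when the call began, along the tool's axes at that moment; what a row does not reach only later rows make up. A row lasts 1/12 s, in which the tool goes at most 41.7 mm and 7.16 degrees, less where a joint would pass 70% of its speed; a pose out of reach is approached as far as the arm can. A call with a gripper value outside its range is refused whole. "fingers" is the opening, from 0 (shut) to 1 (fully open), set as the call begins (left out, the last holds). The fingers move at their own pace and stop on an object; "grip_force" is the grip in N (left out, the last holds). Time passes only in rows, so rows that repeat a pose let the fingers close. It gives the time, the measured TCP pose, the force, the opening and the grip force at its end, in the units of the state.
- telemetry.sense(): the state, without advancing time (a new reading comes with each control period).
- optics.grab_frame(name): name is "scene" or "side" or "wrist"; returns a dict with "color" (420x560x3 uint8, red, green, blue), "mtx" (3x3 intrinsics, pixels), "R" (3x3) and "t" (3): a world point X has camera coordinates R X + t; the wrist camera has in their place "mount" (4x4, takes a point from camera to tool coordinates, whose origin is the TCP and whose axes are the flange's). Camera axes: x right, y down, z forward; pixel columns grow to the right and rows downward; lengths in mm; the calibration is good to about 2 mm. A picture is of the moment at which its call begins: read the wrist's pose just before it. There is no depth.
- r.sign_off(): hands the job in; it is judged then, once.
The state is a dict: "clock": time; "qpos": joint angles; "qvel": joint speeds; "joint_efforts": joint torques, N m; "eef_pos": TCP position; "tcp_rot": TCP orientation; "contact_force": force on the tool from outside, world axes, zero at the start; "wrist_torque": the same for the moment, N m; "opening": opening from 0.0 (shut) to 1.0 (fully open); "grasp_force": force on a finger pad.
Only numpy, scipy, OpenCV 4.12 (cv2) and the standard library are available. Lean on these libraries where they do the work, as an engineer would, in place of code of your own. Each camera call takes 0.05 s, during which the arm holds its last target. There are 200 camera calls.

TASK

Cull the batch of three tinted glass gel plates: put the two damaged ones (one with a corner broken off, one snapped short) in the red tray, and lay the whole one lengthwise on the narrow orange sloped deck, strips up, lying flat on it, centred across its width and pushed down the slope until its lower end bears lightly but surely on the black stop lip. Set it down gently and do not push the deck out of its slope, which only friction holds; leave everything else on the bench where it is.

Things in the scene. Friction and masses are not known exactly. Their poses are not given: they have to be found in the camera images.
- sound_plate: The whole gel plate, 90 x 50 mm, about 75 g. Tinted glass 6 mm thick, flat underside; a dark strip 6 mm wide, 2 mm high along each long edge of the top (8 mm in all). Starts flat on the bench, strips up, in any of the batch's three places. Origin: centre of the underside; x along the 90 mm, y across the 50 mm, z out of the top.
- chipped_plate: Gel plate with its +x +y corner broken off (28 mm along x, 24 mm along y missing from 90 x 50 mm). Tinted glass 6 mm thick, flat underside; a dark strip 6 mm wide, 2 mm high along each long edge of the top (8 mm in all). Starts flat on the bench, strips up, in any of the batch's three places. Origin: centre of the underside of the unbroken outline; x along the 90 mm. Full width near the origin.
- short_plate: Gel plate snapped short: 54 (x) x 50 mm (y), with a 6 mm stub on its +x end. Tinted glass 6 mm thick, flat underside; a dark strip 6 mm wide, 2 mm high along each long edge of the top (8 mm in all). Starts flat on the bench, strips up, in any of the batch's three places. Origin: centre of the underside of the 54 x 50 mm part.
- deck: Orange sloped bar on the stand, 90 x 30 mm, 8 mm thick (the plate overhangs 10 mm each side). Origin: on the bearing face's centre line, 48 mm up from its low end, 100 mm above the bench; x up the slope, y level across, z square out of the face. Slope 16 to 27 degrees, low end towards the robot: read it from this orientation.
- stand: Fixed foot of the drying stand: dark steel base 130 x 85 x 12 mm and a slim aluminium pillar. Origin: under the base's centre, straight below the deck's origin. The deck turns on it about a level hinge line through the deck's origin along y, held only by friction of 0.5 N m: some 10 N pressed on one end of the deck shifts it.
- stop: Black stop lip near the deck's low end, clamped tight to it at a place that differs each time. Origin: foot of its inner (uphill) face, on the deck's centre line, 25 to 40 mm down the slope from the deck's origin; axes as the deck. 6 mm high, 6 mm thick, 30 mm wide. A plate that is home has its centre 45 mm up the slope from here. Let go short of it, a plate generally stays by friction.
- tray: Red open reject tray, 160 (x) x 150 (y) x 45 mm high, walls and floor 4 to 5 mm, fixed to the bench. Origin: centre of its underside, on the bench. Both broken plates fit one on top of the other.
- dropper: Bystander: small amber dropper bottle, 28 mm across, 65 mm high; origin under its centre.
- comb: Bystander: white plastic gel comb lying flat, 70 x 27 mm, 8 mm high; origin under its middle.
- dish: Bystander: grey closed petri dish, 90 mm across, 14 mm high; origin under its centre.
- beaker: Bystander: steel beaker, 80 mm across, 85 mm high; origin under its centre.
- timer: Bystander: white bench timer lying flat, 60 x 60 mm, 16 mm high; origin under its centre.
- stain_jar: Bystander: amber jar with a blue cap, 48 mm across, 75 mm high; origin under its centre.
Not all that is in view belongs to the job. Leave any blue look-alike of the chipped_plate alone. What is shaped like the short_plate but pink is not meant.

How it is judged (in metres and radians):
On the way:
1. the sound plate is pushed against the stop lip (over 1.5 N for 0.15 s) (contact force between sound_plate and stop above 1.5 N), for 0.15 s.
At the end, for the whole second after the job is handed in: Sound plate at rest on the deck: flat within 4 degrees, strips up, lengthwise within 7 degrees, centred across within 9 mm, lower end within 2.5 mm of the lip; lip within 6 mm of its start (slope kept); both damaged plates at rest inside the red tray (x of sound_plate in the frame of stop between 0.0415 and 0.0475 m and y of sound_plate in the frame of deck between -0.009 and 0.009 m and z of sound_plate in the frame of deck between -0.003 and 0.004 m and angle between the z axis of sound_plate and the z axis of deck, either way round below 0.07 rad and angle between the x axis of sound_plate and the x axis of deck, either way round below 0.12 rad and linear speed of sound_plate below 0.01 m/s and angular speed of sound_plate below 0.2 rad/s and distance of stop from where it was at the start of the episode below 0.006 m and x of chipped_plate in the frame of tray between -0.08 and 0.08 m and y of chipped_plate in the frame of tray between -0.075 and 0.075 m and z of each of chipped_plate, short_plate in the frame of tray below 0.05 m and linear speed of each of chipped_plate, short_plate below 0.02 m/s and x of short_plate in the frame of tray between -0.08 and 0.08 m and y of short_plate in the frame of tray between -0.075 and 0.075 m); the robot touches nothing.
It fails at once if the deck is pushed out of its slope (its stop lip displaced by more than 6 mm) (distance of stop from where it was at the start of the episode above 0.006 m).
It fails at once if the sound plate is pressed or dropped on the deck or its stop harder than 30 N (contact force between sound_plate and deck above 30 N).
It fails at once if a bystander is moved by more than 30 mm (distance of any of dropper, comb, dish, beaker, timer, stain_jar from where it was at the start of the episode above 0.03 m).
It also fails if it takes over 67 s, if anything falls off the work surface, if the arm or the gripper's body presses on something with over 40 N, if the wrist force passes 120 N, or if a joint passes its speed limit or range.

## Working session

There is one attempt and no reset: what is moved stays moved. The work goes in short steps, Python scripts to look and compute and a tool call to move; the robot and the scene stay as the last step left them, time stands still between calls to the robot, and variables do not carry over. Pictures are saved under pics/ and viewed, at most 13 in all, crops included, and the job is handed in when it is done.

Besides the shell and the picture viewer there is one more tool, called after "Call:" as a command line: name --argument value ..., lists and objects as JSON in quotes. play_rows: Moves the arm, as the interface text tells. Its arguments: {"type":"object","properties":{"dp":{"type":"array"},"rot":{"type":"array"},"fingers":{"type":"number"},"grip_force":{"type":"number"}},"required":["dp","rot"]}

```bash
mkdir -p pics; ls; python3 - <<'E'
from rig import telemetry, optics, r
import cv2,pickle,numpy as np
s=telemetry.sense();print(s)
d={}
for n in("scene","side","wrist"):
    f=optics.grab_frame(n);d[n]=f
    cv2.imwrite(f"pics/{n}0.png",f["color"][:,:,::-1]);print(n,{k:np.round(v,3).tolist() for k,v in f.items() if k!="color"})
pickle.dump(d,open("f0.pkl","wb"))
E
```

```text
pics
{'clock': 0.0, 'qpos': array([-2.37579762e-03,  3.53664227e-01,  1.63414438e+00,  4.02771714e-05,
        1.15525285e+00, -2.38902290e-03]), 'qvel': array([ 0.0016882 ,  0.00206755, -0.00255868, -0.00144846,  0.00033251,
       -0.00103022]), 'joint_efforts': array([-2.03471049e-03, -6.05236173e+01, -3.42063046e+01, -2.62302356e-04,
        9.48130677e-03,  3.61521288e-06]), 'eef_pos': array([6.24498601e+02, 2.89475010e-02, 2.30547284e+02]), 'tcp_rot': array([-3.14012395e+00, -4.03344264e-05,  1.57079324e+00]), 'contact_force': array([ 0.56631405, -0.30649888,  0.83085197]), 'wrist_torque': array([-0.0460058 , -0.00384211, -0.00343504]), 'grasp_force': 0.0, 'opening': 1.000630853307223}
scene {'mtx': [[505.803, 0.0, 269.179], [0.0, 505.803, 212.282], [0.0, 0.0, 1.0]], 'R': [[0.126, 0.992, 0.017], [0.539, -0.054, -0.841], [-0.833, 0.115, -0.541]], 't': [-80.972, -212.363, 1515.303]}
side {'mtx': [[380.21, 0.0, 278.559], [0.0, 380.21, 211.285], [0.0, 0.0, 1.0]], 'R': [[0.809, -0.587, 0.016], [-0.385, -0.551, -0.74], [0.443, 0.593, -0.672]], 't': [-460.114, 295.705, 810.405]}
wrist {'mtx': [[291.298, 0.0, 281.255], [0.0, 291.298, 207.906], [0.0, 0.0, 1.0]], 'mount': [[0.0, -0.964, -0.266, 68.258], [1.0, 0.001, -0.001, -0.697], [0.001, -0.266, 0.964, -142.271], [0.0, 0.0, 0.0, 1.0]]}
```

```bash
python3 - <<'E'
import cv2,numpy as np
a=[cv2.imread(f"pics/{n}0.png") for n in("scene","side")]
cv2.imwrite("pics/m.png",cv2.resize(a[0],(784,588),interpolation=cv2.INTER_CUBIC))
cv2.imwrite("pics/m2.png",cv2.resize(a[1],(784,588),interpolation=cv2.INTER_CUBIC))
E
```

```text
(no output)
```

View pics/m.png

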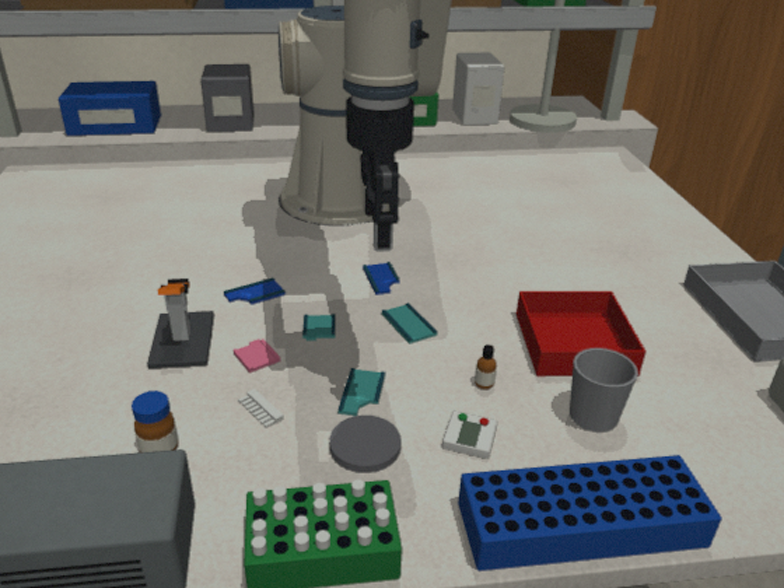

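View pics/m2.png

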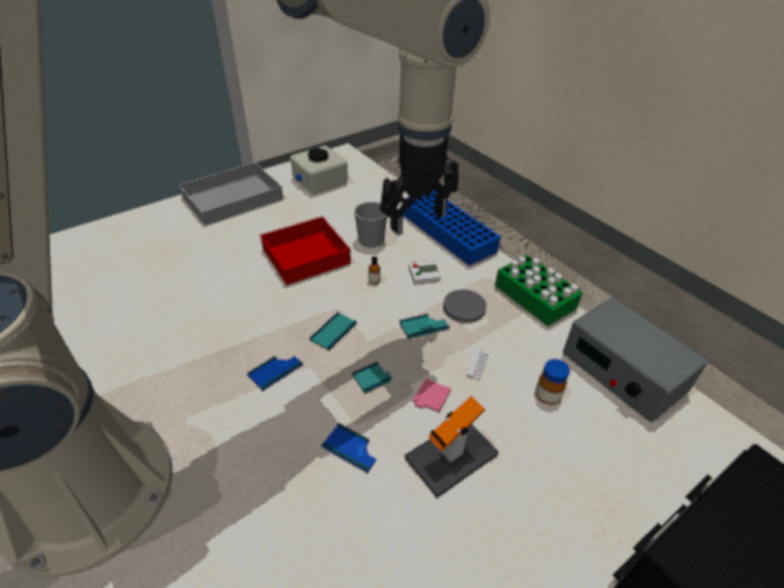

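In the 784-px scene view, the candidates are: teal intact (409,322), teal chipped (362,390) and teal short (319,325). The look-alikes to leave alone are blue chipped (254,291) and (380,278) and pink short (257,355). The deck is at (173,288) and the tray at (578,330). Next I'll take a close look with the wrist camera.

```bash
cat > h.py <<'E'
import cv2,numpy as np,pickle
from scipy.spatial.transform import Rotation as Ro
def cam(f,s=None):
    """R,t world->cam ; wrist uses state s"""
    if "mount" in f:
        T=np.eye(4);T[:3,:3]=Ro.from_euler('xyz',s["tcp_rot"]).as_matrix();T[:3,3]=s["eef_pos"]
        W=np.linalg.inv(T@f["mount"]);return W[:3,:3],W[:3,3]
    return f["R"],f["t"]
def onplane(f,uv,z,s=None):
    R,t=cam(f,s);uv=np.atleast_2d(uv).astype(float)
    d=(np.linalg.inv(f["mtx"])@np.c_[uv,np.ones(len(uv))].T).T@R
    c=-R.T@t;return c+d*((z-c[2])/d[:,2])[:,None]
def proj(f,X,s=None):
    R,t=cam(f,s);p=(f["mtx"]@(R@np.atleast_2d(X).T+t[:,None])).T;return p[:,:2]/p[:,2:]
def topview(f,z,x0,x1,y0,y1,sc,s=None):
    """row grows with -x (ahead is up), col with -y"""
    R,t=cam(f,s);H=f["mtx"]@np.c_[R[:,0],R[:,1],R[:,2]*z+t]
    A=np.array([[0,-1/sc,x1],[-1/sc,0,y1],[0,0,1]])
    return cv2.warpPerspective(f["color"],np.linalg.inv(H@A),(int((y1-y0)*sc),int((x1-x0)*sc)),flags=cv2.INTER_LINEAR)
E
python3 - <<'E'
from h import *
d=pickle.load(open("f0.pkl","rb"))
s=dict(eef_pos=np.array([624.5,0.03,230.5]),tcp_rot=np.array([-3.1401,0,1.5708]))
cv2.imwrite("pics/w.png",cv2.resize(d["wrist"]["color"][:,:,::-1],(784,588),interpolation=cv2.INTER_CUBIC))
for n in("scene","side","wrist"):
    f=d[n];hsv=cv2.cvtColor(f["color"],cv2.COLOR_RGB2HSV)
    for nm,lo,hi in(("teal",(78,80,30),(98,255,255)),("orange",(5,180,120),(16,255,255)),("red",(0,180,60),(4,255,255))):
        m=cv2.inRange(hsv,lo,hi);k,l,st,c=cv2.connectedComponentsWithStats(m)
        for i in range(1,k):
            if st[i,4]>60:
                z=dict(teal=6,orange=100,red=45)[nm]
                pts=np.argwhere(l==i)[:,::-1];w=onplane(f,pts,z,s)[:,:2].astype(np.float32)
                (cx,cy),(a,b),an=cv2.minAreaRect(w);print(n,nm,c[i].round(),st[i,4],"xy",round(cx),round(cy),"size",round(a),round(b),"ang",round(an),"mean",w.mean(0).round())
E
```

```text
scene teal [292. 231.] 566 xy 484 69 size 94 51 ang 20 mean [485.  70.]
scene teal [227. 233.] 352 xy 481 -72 size 47 65 ang 86 mean [480. -71.]
scene teal [257. 279.] 698 xy 642 -22 size 49 96 ang 73 mean [639. -22.]
scene orange [122. 206.] 99 xy 498 -282 size 31 23 ang 84 mean [ 500. -281.]
scene red [408. 234.] 2865 xy 584 303 size 163 204 ang 84 mean [576. 298.]
side teal [237. 236.] 392 xy 478 70 size 88 48 ang 20 mean [478.  70.]
side teal [301. 233.] 336 xy 637 -21 size 49 88 ang 74 mean [631. -22.]
side teal [265. 269.] 321 xy 476 -71 size 50 58 ang 85 mean [474. -71.]
side orange [328. 300.] 480 xy 493 -278 size 91 29 ang 10 mean [ 492. -278.]
side red [218. 178.] 1866 xy 544 291 size 187 166 ang 84 mean [541. 287.]
wrist teal [164. 123.] 3171 xy 480 73 size 91 50 ang 20 mean [481.  73.]
wrist teal [ 34. 126.] 199 xy 322 70 size 62 5 ang 8 mean [322.  70.]
wrist teal [ 57. 161.] 250 xy 342 28 size 90 5 ang 8 mean [342.  28.]
wrist teal [289. 197.] 2244 xy 639 -18 size 50 89 ang 73 mean [633. -18.]
wrist teal [172. 233.] 1505 xy 478 -68 size 51 60 ang 85 mean [476. -68.]
wrist teal [108. 284.] 120 xy 379 -144 size 6 48 ang 24 mean [ 379. -144.]
wrist teal [ 83. 297.] 124 xy 339 -165 size 6 55 ang 23 mean [ 340. -165.]
wrist red [376.  71.] 82 xy 721 124 size 9 10 ang 5 mean [721. 124.]
```

View pics/w.png

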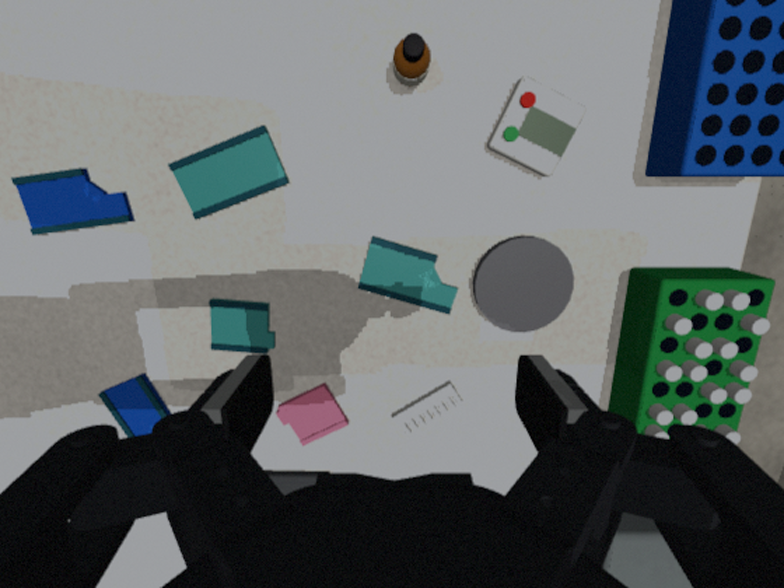

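The wrist view confirms the choice: the whole teal plate is at (228,170) and the chipped one at (405,272). The short one, with its stub, is at (242,325). The blue and pink ones are decoys. The positions agree across cameras to about 3 mm. I'll locate the tray rim and plan the first move, to the short plate.

```bash
cat >> h.py <<'E'
from scipy.spatial.transform import Slerp
def Rt(yaw,slope=0):
    """tool pointing down at yaw (deg); slope tilts so that plate's x rises along its heading by slope (deg)"""
    return (Ro.from_euler('z',yaw,degrees=True)*Ro.from_euler('y',-slope,degrees=True)*Ro.from_euler('x',180,degrees=True))
def plan(way,s,vmax=36,wmax=6.6):
    """way: list of (xyz,Rot,n or None). prints play_rows calls"""
    p=np.array(s["eef_pos"]);q=Ro.from_euler('xyz',s["tcp_rot"]);rows=[]
    for P,Q,n in way:
        P=np.array(P,float);dv=(q.inv()*Q).as_rotvec(degrees=True)
        k=n or int(max(1,np.ceil(np.linalg.norm(P-p)/vmax),np.ceil(np.linalg.norm(dv)/wmax)))
        for i in range(1,k+1):rows.append((p+(P-p)*i/k,q*Ro.from_rotvec(dv*i/k,degrees=True)))
        p,q=P,Q
    p,q=np.array(s["eef_pos"]),Ro.from_euler('xyz',s["tcp_rot"])
    for i in range(0,len(rows),5):
        c=rows[i:i+5]
        print('"dp":',[(q.inv().apply(a-p)/40).round(2).tolist() for a,b in c],' "rot":',[((q.inv()*b).as_rotvec(degrees=True)/6).round(2).tolist() for a,b in c])
        p,q=c[-1]
E
python3 - <<'E'
from h import *
from rig import telemetry
d=pickle.load(open("f0.pkl","rb"));s=telemetry.sense()
from scipy.optimize import least_squares
# tray: fit top outline to red silhouette hull in scene+side
C=np.array([[sx*80,sy*75,z] for sx in(-1,1) for sy in(-1,1) for z in(0,45)],float)
obs={}
for n in("scene","side"):
    f=d[n];m=cv2.inRange(cv2.cvtColor(f["color"],cv2.COLOR_RGB2HSV),(0,150,40),(5,255,255))
    k,l,st,c=cv2.connectedComponentsWithStats(m);i=1+np.argmax(st[1:,4]);obs[n]=(l==i)
def iou(v):
    X=C@Ro.from_euler('z',v[2],degrees=True).as_matrix().T+[v[0],v[1],0];t=0
    for n,m in obs.items():
        h=cv2.convexHull(proj(d[n],X).astype(np.float32)).astype(np.int32);g=np.zeros(m.shape,np.uint8);cv2.fillConvexPoly(g,h,1)
        mm=np.zeros(m.shape,np.uint8);cv2.fillConvexPoly(mm,cv2.convexHull(np.argwhere(m)[:,::-1].astype(np.int32)),1)
        t+=1-(g&mm).sum()/(g|mm).sum()
    return t
from scipy.optimize import differential_evolution as DE
r=DE(iou,[(500,640),(230,340),(-25,25)],seed=1,maxiter=40);print("tray",r.x,r.fun)
plan([((475,-69,110),Rt(-5),None),((475,-69,40),Rt(-5),None),((475,-69,0.5),Rt(-5),3)],s)
E
```

```text
tray [553.46941349 314.68902149  -6.67759853] 0.12537266208765852
"dp": [[-0.12, -0.25, 0.2], [-0.23, -0.5, 0.4], [-0.35, -0.75, 0.6], [-0.46, -1.0, 0.81], [-0.58, -1.25, 1.01]]  "rot": [[-0.0, 0.0, 1.06], [-0.0, 0.0, 2.11], [-0.0, 0.0, 3.17], [-0.0, 0.0, 4.22], [-0.0, 0.0, 5.28]]
"dp": [[-0.23, -0.15, 0.2], [-0.46, -0.3, 0.4], [-0.69, -0.46, 0.6], [-0.92, -0.61, 0.81], [-1.14, -0.76, 1.01]]  "rot": [[-0.0, 0.0, 1.06], [-0.0, 0.0, 2.11], [-0.0, 0.0, 3.17], [-0.0, 0.0, 4.22], [-0.0, 0.0, 5.28]]
"dp": [[-0.27, -0.01, 0.2], [-0.55, -0.02, 0.4], [-0.82, -0.03, 0.6], [-1.1, -0.04, 0.81], [-1.37, -0.05, 1.01]]  "rot": [[-0.0, 0.0, 1.06], [-0.0, 0.0, 2.11], [-0.0, 0.0, 3.17], [-0.0, 0.0, 4.22], [-0.0, 0.0, 5.28]]
"dp": [[-0.0, -0.0, 0.88], [-0.0, -0.0, 1.75], [-0.0, -0.0, 2.08], [-0.0, -0.0, 2.41], [-0.0, -0.0, 2.74]]  "rot": [[0.0, -0.0, -0.0], [0.0, -0.0, -0.0], [0.0, -0.0, -0.0], [0.0, -0.0, -0.0], [0.0, -0.0, -0.0]]
```

Call:
play_rows --dp '[[-0.12,-0.25,0.2],[-0.23,-0.5,0.4],[-0.35,-0.75,0.6],[-0.46,-1.0,0.81],[-0.58,-1.25,1.01]]' --rot '[[0,0,1.06],[0,0,2.11],[0,0,3.17],[0,0,4.22],[0,0,5.28]]' --fingers 0.85 --grip_force 30

```text
clock: 0.57
eef_pos: [574.3, -23.3, 190.3]
tcp_rot: [-3.141, 0.0, 1.013]
contact_force: [-0.3, -0.2, 0.1]
opening: 0.849
grasp_force: 0.0
```

Call:
play_rows --dp '[[-0.23,-0.15,0.2],[-0.46,-0.3,0.4],[-0.69,-0.46,0.6],[-0.92,-0.61,0.81],[-1.14,-0.76,1.01]]' --rot '[[0,0,1.06],[0,0,2.11],[0,0,3.17],[0,0,4.22],[0,0,5.28]]'

```text
clock: 0.98
eef_pos: [524.4, -46.2, 149.9]
tcp_rot: [-3.141, 0.0, 0.46]
contact_force: [0.9, 0.2, -0.2]
opening: 0.851
grasp_force: 0.0
```

Call:
play_rows --dp '[[-0.27,-0.01,0.2],[-0.55,-0.02,0.4],[-0.82,-0.03,0.6],[-1.1,-0.04,0.81],[-1.37,-0.05,1.01]]' --rot '[[0,0,1.06],[0,0,2.11],[0,0,3.17],[0,0,4.22],[0,0,5.28]]'

```text
clock: 1.4
eef_pos: [474.6, -69.0, 109.6]
tcp_rot: [3.142, 0.0, -0.093]
contact_force: [-0.9, 0.7, 0.5]
opening: 0.845
grasp_force: 0.0
```

```bash
cat > look.py <<'E'
import sys
from h import *
from rig import telemetry,optics
s=telemetry.sense();f=optics.grab_frame("wrist");n=sys.argv[1]
pickle.dump((s,f),open(n+".pkl","wb"));cv2.imwrite(f"pics/{n}.png",cv2.resize(f["color"][:,:,::-1],(784,588)))
print(s["clock"],s["eef_pos"].round(1),s["tcp_rot"].round(3),s["contact_force"].round(1),s["opening"])
hsv=cv2.cvtColor(f["color"],cv2.COLOR_RGB2HSV)
for nm,lo,hi,z in(("teal",(78,80,30),(98,255,255),7),("orange",(5,150,60),(17,255,255),100)):
    m=cv2.inRange(hsv,lo,hi);k,l,st,c=cv2.connectedComponentsWithStats(m)
    for i in range(1,k):
        if st[i,4]>300:
            w=onplane(f,np.argwhere(l==i)[:,::-1],z,s)[:,:2].astype(np.float32)
            (cx,cy),(a,b),an=cv2.minAreaRect(w);print(nm,c[i].round(),st[i,4],"xy",round(cx,1),round(cy,1),"size",round(a),round(b),"ang",round(an,1))
E
python3 look.py a1
```

```text
1.4 [474.6 -69.  109.6] [ 3.142  0.    -0.093] [-0.9  0.7  0.5] 0.8447181581718208
teal [194.  31.] 4017 xy 617.2 -15.5 size 47 47 ang 73.2
teal [123. 211.] 5635 xy 481.7 70.0 size 89 52 ang 19.4
teal [283. 205.] 3387 xy 477.2 -69.3 size 49 58 ang 84.7
```

Call:
play_rows --dp '[[0,0,0.9],[0,0,1.75],[0,0,2.2],[0,0,2.5],[0,0,2.74]]' --rot '[[0,0,0],[0,0,0],[0,0,0],[0,0,0],[0,0,0]]'

```text
clock: 1.87
eef_pos: [475.0, -68.6, -0.8]
tcp_rot: [-3.141, 0.002, -0.086]
contact_force: [0.2, 0.3, 0.4]
opening: 0.848
grasp_force: 0.0
```

Call:
play_rows --dp '[[0,0,0],[0,0,0],[0,0,0],[0,0,0],[0,0,0]]' --rot '[[0,0,0],[0,0,0],[0,0,0],[0,0,0],[0,0,0]]' --fingers 0.4

```text
clock: 2.28
eef_pos: [476.0, -68.9, 1.3]
tcp_rot: [3.141, -0.002, -0.088]
contact_force: [0.1, -0.0, -0.1]
opening: 0.574
grasp_force: 31.0
```

Call:
play_rows --dp '[[0,0,-0.1],[0,0,-0.2],[0,0,-0.4],[0,0,-0.7],[0,0,-1.0]]' --rot '[[0,0,0],[0,0,0],[0,0,0],[0,0,0],[0,0,0]]'

```text
clock: 2.7
eef_pos: [475.2, -68.8, 41.4]
tcp_rot: [-3.142, 0.0, -0.088]
contact_force: [0.9, -0.2, -0.8]
opening: 0.574
grasp_force: 31.1
```

```bash
python3 look.py a2
```

```text
2.7 [475.2 -68.8  41.4] [-3.142  0.    -0.088] [ 0.9 -0.2 -0.8] 0.5736911877199418
teal [154.  18.] 3532 xy 605.6 -9.1 size 52 22 ang 74.6
teal [ 66. 240.] 10480 xy 480.3 71.4 size 90 54 ang 20.4
teal [282. 256.] 9844 xy 459.2 -66.7 size 65 79 ang 85.0
```

View pics/a2.png

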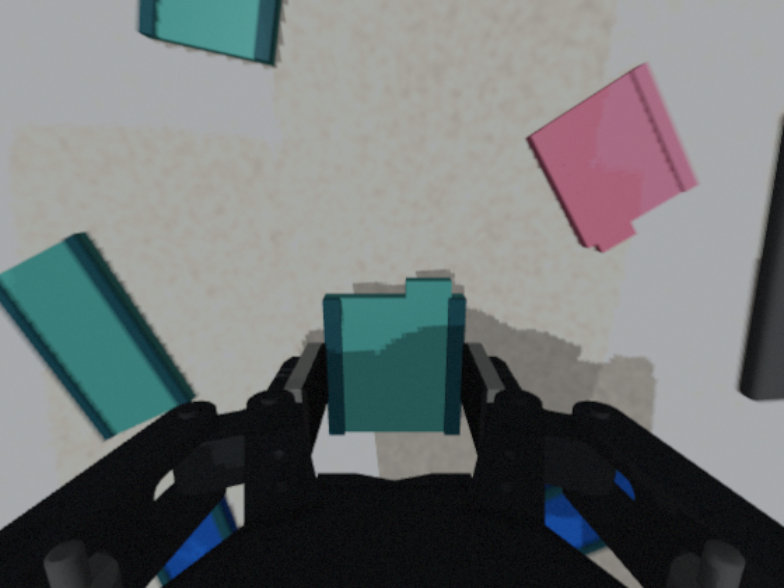

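The short plate is held flat at (395,360), and the neighbouring plates are undisturbed. I'll carry it to above the tray.

```bash
python3 - <<'E'
from h import *
from rig import telemetry
s=telemetry.sense()
plan([((480,-60,140),Rt(-5),None),((550,305,170),Rt(-5),12)],s)
E
```

```text
"dp": [[0.02, -0.08, -0.8], [0.05, -0.15, -1.61], [0.07, -0.23, -2.41], [0.15, -1.0, -2.48], [0.23, -1.77, -2.54]]  "rot": [[0.0, -0.01, -0.0], [0.0, -0.02, -0.0], [0.0, -0.03, -0.01], [0.0, -0.03, -0.01], [0.0, -0.03, -0.01]]
"dp": [[0.08, -0.77, -0.06], [0.16, -1.54, -0.13], [0.24, -2.31, -0.19], [0.32, -3.08, -0.25], [0.4, -3.85, -0.31]]  "rot": [[0.0, 0.0, 0.0], [0.0, 0.0, 0.0], [0.0, 0.0, 0.0], [0.0, 0.0, 0.0], [0.0, 0.0, 0.0]]
"dp": [[0.08, -0.77, -0.06], [0.16, -1.54, -0.13], [0.24, -2.31, -0.19], [0.32, -3.08, -0.25], [0.4, -3.85, -0.31]]  "rot": [[0.0, 0.0, 0.0], [0.0, 0.0, 0.0], [0.0, 0.0, 0.0], [0.0, 0.0, 0.0], [0.0, 0.0, 0.0]]
```

Call:
play_rows --dp '[[0.02,-0.08,-0.8],[0.05,-0.15,-1.6],[0.07,-0.23,-2.4],[0.15,-1.0,-2.48],[0.23,-1.77,-2.54]]' --rot '[[0,0,0],[0,0,0],[0,0,0],[0,0,0],[0,0,0]]'

```text
clock: 3.17
eef_pos: [492.3, 0.8, 144.8]
tcp_rot: [-3.141, -0.005, -0.091]
contact_force: [0.6, 0.2, -0.4]
opening: 0.566
grasp_force: 31.7
```

Call:
play_rows --dp '[[0.08,-0.77,-0.06],[0.16,-1.54,-0.13],[0.24,-2.31,-0.19],[0.32,-3.08,-0.25],[0.4,-3.85,-0.31]]' --rot '[[0,0,0],[0,0,0],[0,0,0],[0,0,0],[0,0,0]]'

```text
clock: 3.58
eef_pos: [520.2, 154.5, 155.1]
tcp_rot: [-3.141, -0.001, -0.088]
contact_force: [0.8, -0.5, -0.2]
opening: 0.573
grasp_force: 31.7
```

Call:
play_rows --dp '[[0.08,-0.77,-0.06],[0.16,-1.54,-0.13],[0.24,-2.31,-0.19],[0.32,-3.08,-0.25],[0.4,-3.85,-0.31]]' --rot '[[0,0,0],[0,0,0],[0,0,0],[0,0,0],[0,0,0]]'

```text
clock: 4.0
eef_pos: [549.6, 306.4, 167.3]
tcp_rot: [-3.141, -0.0, -0.088]
contact_force: [0.4, -0.7, -0.9]
opening: 0.571
grasp_force: 31.7
```

```bash
python3 look.py a3
```

```text
4.0 [549.6 306.4 167.3] [-3.141 -0.    -0.088] [ 0.4 -0.7 -0.9] 0.5706991998620603
teal [493. 232.] 3267 xy 481.7 78.1 size 91 47 ang 20.3
teal [282. 256.] 9883 xy 474.8 313.7 size 111 135 ang 85.0
orange [439.  87.] 518 xy 632.2 193.4 size 16 20 ang 78.6
```

View pics/a3.png

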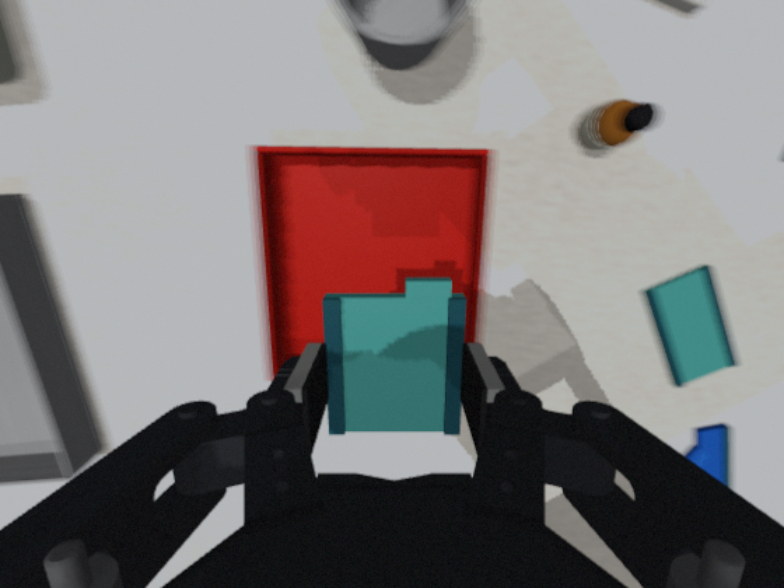

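The tray's far rim shows corners at (260,150) and (488,152). I'll turn that into the tray pose and plan the release.

```bash
python3 - <<'E'
from h import *
from rig import telemetry
s0,f=pickle.load(open("a3.pkl","rb"));w=onplane(f,np.array([[260,149],[489,151]])/1.4,45,s0);print(w.round(1))
a,b=w[:,:2];e=(b-a)/np.linalg.norm(b-a);n=np.array([e[1],-e[0]]);n*=-np.sign(n[0]);c=(a+b)/2+80*n;print("len",np.linalg.norm(b-a),"centre",c, "dir",np.degrees(np.arctan2(-n[1],-n[0])))
s=telemetry.sense();plan([((*c,100),Rt(-5),3),((*c,32),Rt(-5),2)],s)
E
```

```text
[[640.2 381.8  45. ]
 [626.8 241.7  45. ]]
len 140.69448080427 centre [553.85650102 319.39942917] dir -5.481923783995337
"dp": [[0.02, -0.06, 0.57], [0.03, -0.13, 1.14], [0.05, -0.19, 1.71], [0.04, -0.18, 2.56], [0.04, -0.18, 3.41]]  "rot": [[-0.01, -0.01, 0.0], [-0.03, -0.02, 0.0], [-0.04, -0.03, 0.0], [-0.04, -0.03, 0.0], [-0.04, -0.03, 0.0]]
```

Call:
play_rows --dp '[[0.02,-0.06,0.57],[0.03,-0.12,1.14],[0.04,-0.18,1.7],[0.04,-0.18,2.5],[0.04,-0.18,3.4]]' --rot '[[0,0,0],[0,0,0],[0,0,0],[0,0,0],[0,0,0]]'

```text
clock: 4.47
eef_pos: [552.8, 312.5, 31.2]
tcp_rot: [-3.14, -0.003, -0.088]
contact_force: [1.8, 0.5, -0.5]
opening: 0.572
grasp_force: 31.8
```

Call:
play_rows --dp '[[0,0,0.2],[0,0,0.2],[0,0,0.2],[0,0,0.2],[0,0,0.2]]' --rot '[[0,0,0],[0,0,0],[0,0,0],[0,0,0],[0,0,0]]' --fingers 0.75

```text
clock: 4.88
eef_pos: [553.3, 312.6, 25.2]
tcp_rot: [-3.14, -0.003, -0.088]
contact_force: [0.2, 0.1, 0.8]
opening: 0.75
grasp_force: 0.0
```

Call:
play_rows --dp '[[0,0,-0.8],[0,0,-1.6],[0,0,-2.4],[0,0,-3.0],[0,0,-3.0]]' --rot '[[0,0,0],[0,0,0],[0,0,0],[0,0,0],[0,0,0]]' --fingers 0.85

```text
clock: 5.3
eef_pos: [555.3, 313.8, 150.5]
tcp_rot: [-3.135, -0.009, -0.088]
contact_force: [0.2, 0.1, 0.3]
opening: 0.852
grasp_force: 0.0
```

```bash
python3 look.py a4; python3 - <<'E'
from h import *
from rig import telemetry
s=telemetry.sense()
# chipped
plan([((620,150,140),Rt(-10),None),((636,-18,110),Rt(-17),5),],s)
E
```

```text
5.3 [555.3 313.8 150.5] [-3.135 -0.009 -0.088] [0.2 0.1 0.3] 0.8517416338020946
teal [288. 203.] 2611 xy 548.9 309.7 size 49 61 ang 85.1
teal [515. 244.] 4103 xy 481.3 75.2 size 93 53 ang 20.5
orange [461.  94.] 719 xy 632.1 195.1 size 19 20 ang 4.9
"dp": [[0.4, 0.78, 0.04], [0.8, 1.57, 0.08], [1.2, 2.35, 0.12], [1.6, 3.14, 0.15], [2.0, 3.92, 0.19]]  "rot": [[-0.01, -0.01, 0.17], [-0.02, -0.03, 0.33], [-0.03, -0.04, 0.5], [-0.04, -0.05, 0.66], [-0.05, -0.06, 0.83]]
"dp": [[0.22, 0.81, 0.15], [0.45, 1.63, 0.3], [0.67, 2.44, 0.45], [0.9, 3.25, 0.6], [1.12, 4.07, 0.75]]  "rot": [[0.0, -0.0, 0.23], [0.0, -0.0, 0.47], [0.0, -0.0, 0.7], [0.0, -0.0, 0.93], [0.0, -0.0, 1.17]]
```

The short plate lies flat in the tray. Next is the chipped one.

Call:
play_rows --dp '[[0.4,0.78,0.04],[0.8,1.57,0.08],[1.2,2.35,0.12],[1.6,3.14,0.15],[2.0,3.92,0.19]]' --rot '[[0,0,0.17],[0,0,0.33],[0,0,0.5],[0,0,0.66],[0,0,0.83]]'

```text
clock: 5.77
eef_pos: [617.8, 147.1, 135.2]
tcp_rot: [3.142, 0.0, -0.175]
contact_force: [0.6, 0.2, -0.5]
opening: 0.846
grasp_force: 0.0
```

Call:
play_rows --dp '[[0.22,0.81,0.15],[0.45,1.63,0.3],[0.67,2.44,0.45],[0.9,3.25,0.6],[1.12,4.07,0.75]]' --rot '[[0,0,0.23],[0,0,0.47],[0,0,0.7],[0,0,0.93],[0,0,1.17]]'

```text
clock: 6.18
eef_pos: [633.2, -21.0, 104.9]
tcp_rot: [3.142, 0.0, -0.299]
contact_force: [0.1, 1.0, -0.3]
opening: 0.848
grasp_force: 0.0
```

Call:
play_rows --dp '[[0,0,0]]' --rot '[[0,0,0]]'

```text
clock: 6.27
eef_pos: [632.9, -24.7, 104.0]
tcp_rot: [3.14, 0.001, -0.302]
contact_force: [-1.0, -0.4, 0.3]
opening: 0.85
grasp_force: 0.0
```

```bash
python3 look.py a5; python3 - <<'E'
from h import *
from rig import telemetry
s=telemetry.sense()
plan([((635,-18,40),Rt(-17),2),((635,-18,0),Rt(-17),3),],s)
E
```

```text
6.2667 [632.9 -24.7 104. ] [ 3.14e+00  1.00e-03 -3.02e-01] [-1.  -0.4  0.3] 0.8499932866119219
teal [275. 205.] 5016 xy 639.4 -18.2 size 49 90 ang 73.3
teal [219. 340.] 303 xy 522.5 73.2 size 15 28 ang 19.6
orange [ 66. 277.] 716 xy 655.0 94.6 size 18 19 ang 16.1
"dp": [[0.01, -0.06, 0.81], [0.02, -0.12, 1.61], [0.02, -0.12, 1.94], [0.02, -0.12, 2.28], [0.02, -0.12, 2.61]]  "rot": [[0.0, 0.01, -0.02], [0.01, 0.01, -0.04], [0.01, 0.01, -0.04], [0.01, 0.01, -0.04], [0.01, 0.01, -0.04]]
```

Call:
play_rows --dp '[[0.03,-0.06,0.8],[0.05,-0.12,1.6],[0.05,-0.12,2.0],[0.05,-0.12,2.3],[0.05,-0.12,2.6]]' --rot '[[0,0,0],[0,0,-0.04],[0,0,-0.04],[0,0,-0.04],[0,0,-0.04]]'

```text
clock: 6.73
eef_pos: [636.7, -14.5, 0.5]
tcp_rot: [-3.142, 0.0, -0.292]
contact_force: [-0.8, -0.0, 0.3]
opening: 0.853
grasp_force: 0.0
```

Call:
play_rows --dp '[[0,0,0],[0,0,0],[0,0,0],[0,0,0],[0,0,0]]' --rot '[[0,0,0],[0,0,0],[0,0,0],[0,0,0],[0,0,0]]' --fingers 0.4

```text
clock: 7.15
eef_pos: [637.6, -15.4, 2.3]
tcp_rot: [-3.141, -0.002, -0.293]
contact_force: [-0.0, -0.3, -0.5]
opening: 0.571
grasp_force: 31.1
```

Call:
play_rows --dp '[[0,0,-0.3],[0,0,-0.9],[0,0,-1.7],[0,0,-2.5],[0,0,-3.3]]' --rot '[[0,0,0],[0,0,0],[0,0,0],[0,0,0],[0,0,0]]'

```text
clock: 7.57
eef_pos: [636.7, -15.5, 135.8]
tcp_rot: [-3.141, -0.001, -0.293]
contact_force: [0.9, 0.1, -0.3]
opening: 0.569
grasp_force: 31.3
```

```bash
python3 look.py a6; python3 - <<'E'
from h import *
from rig import telemetry
s=telemetry.sense()
plan([((620,150,150),Rt(-10),5),((555,316,150),Rt(-5),5),((555,316,40),Rt(-5),5)],s)
E
```

```text
7.5667 [636.7 -15.5 135.8] [-3.141e+00 -1.000e-03 -2.930e-01] [ 0.9  0.1 -0.3] 0.5693127441633133
teal [285. 256.] 14009 xy 577.9 10.6 size 115 193 ang 73.2
teal [ 16. 351.] 920 xy 556.6 321.3 size 35 56 ang 17.5
orange [101. 260.] 542 xy 653.1 106.0 size 19 18 ang 16.6
"dp": [[-0.34, -0.76, -0.04], [-0.67, -1.53, -0.08], [-1.01, -2.29, -0.11], [-1.35, -3.05, -0.15], [-1.68, -3.82, -0.19]]  "rot": [[-0.0, -0.02, -0.23], [-0.01, -0.04, -0.45], [-0.01, -0.05, -0.68], [-0.01, -0.07, -0.91], [-0.02, -0.09, -1.13]]
"dp": [[-0.46, -0.76, -0.0], [-0.93, -1.52, -0.0], [-1.39, -2.28, -0.0], [-1.86, -3.04, -0.0], [-2.32, -3.8, -0.0]]  "rot": [[-0.0, 0.0, -0.17], [-0.0, 0.0, -0.33], [-0.0, 0.0, -0.5], [-0.0, 0.0, -0.67], [-0.0, 0.0, -0.83]]
"dp": [[0.0, -0.0, 0.55], [0.0, -0.0, 1.1], [0.0, -0.0, 1.65], [0.0, -0.0, 2.2], [0.0, -0.0, 2.75]]  "rot": [[0.0, 0.0, 0.0], [0.0, 0.0, 0.0], [0.0, 0.0, 0.0], [0.0, 0.0, 0.0], [0.0, 0.0, 0.0]]
```

Call:
play_rows --dp '[[-0.34,-0.76,-0.04],[-0.67,-1.53,-0.08],[-1.01,-2.29,-0.11],[-1.35,-3.05,-0.15],[-1.68,-3.82,-0.19]]' --rot '[[0,0,-0.23],[0,0,-0.45],[0,0,-0.68],[0,0,-0.91],[0,0,-1.13]]'

```text
clock: 8.03
eef_pos: [616.4, 151.6, 142.2]
tcp_rot: [-3.141, -0.001, -0.174]
contact_force: [-0.1, 0.3, -0.8]
opening: 0.569
grasp_force: 31.3
```

Call:
play_rows --dp '[[-0.46,-0.76,0],[-0.93,-1.52,0],[-1.39,-2.28,0],[-1.86,-3.04,0],[-2.32,-3.8,0]]' --rot '[[0,0,-0.17],[0,0,-0.33],[0,0,-0.5],[0,0,-0.67],[0,0,-0.83]]'

```text
clock: 8.45
eef_pos: [551.0, 317.7, 142.0]
tcp_rot: [-3.141, -0.001, -0.087]
contact_force: [1.1, 0.5, -0.2]
opening: 0.571
grasp_force: 31.3
```

Call:
play_rows --dp '[[0,0,0.2],[0,0,0.8],[0,0,1.6],[0,0,2.4],[0,0,2.95]]' --rot '[[0,0,0],[0,0,0],[0,0,0],[0,0,0],[0,0,0]]'

```text
clock: 8.87
eef_pos: [551.1, 315.5, 21.3]
tcp_rot: [3.141, 0.001, -0.088]
contact_force: [-1.1, -1.3, -0.6]
opening: 0.569
grasp_force: 31.4
```

Call:
play_rows --dp '[[0,0,0],[0,0,0],[0,0,0],[0,0,0],[0,0,0]]' --rot '[[0,0,0],[0,0,0],[0,0,0],[0,0,0],[0,0,0]]' --fingers 0.75

```text
clock: 9.28
eef_pos: [553.0, 316.7, 24.9]
tcp_rot: [-3.14, -0.003, -0.088]
contact_force: [0.5, 0.5, 0.0]
opening: 0.75
grasp_force: 0.0
```

Call:
play_rows --dp '[[0,0,-0.8],[0,0,-1.6],[0,0,-2.4],[0,0,-3.0],[0,0,-3.0]]' --rot '[[0,0,0],[0,0,0],[0,0,0],[0,0,0],[0,0,0]]' --fingers 0.85

```text
clock: 9.7
eef_pos: [555.0, 317.9, 150.0]
tcp_rot: [-3.136, -0.008, -0.088]
contact_force: [0.7, 1.3, 0.6]
opening: 0.85
grasp_force: 0.0
```

```bash
python3 look.py a7; python3 - <<'E'
from h import *
from rig import telemetry
s=telemetry.sense()
plan([((481,150,130),Rt(10),5),((481,72,100),Rt(20),4),((481,72,100),Rt(20),1)],s)
E
```

```text
9.7 [555.  317.9 150. ] [-3.136 -0.008 -0.088] [0.7 1.3 0.6] 0.8503001764285425
teal [290. 204.] 4104 xy 550.0 312.3 size 55 93 ang 84.4
teal [520. 244.] 4128 xy 481.3 75.2 size 93 53 ang 20.5
orange [466.  93.] 730 xy 632.0 196.5 size 19 19 ang 5.2
"dp": [[-0.29, 0.87, 0.08], [-0.58, 1.73, 0.16], [-0.87, 2.6, 0.24], [-1.16, 3.46, 0.33], [-1.45, 4.33, 0.41]]  "rot": [[-0.01, -0.01, -0.5], [-0.01, -0.03, -1.0], [-0.02, -0.04, -1.5], [-0.03, -0.05, -2.0], [-0.03, -0.06, -2.51]]
"dp": [[-0.08, 0.48, 0.19], [-0.17, 0.96, 0.38], [-0.25, 1.44, 0.56], [-0.34, 1.92, 0.75], [-0.34, 1.92, 0.75]]  "rot": [[0.0, 0.0, -0.42], [0.0, 0.0, -0.83], [0.0, 0.0, -1.25], [0.0, 0.0, -1.67], [0.0, 0.0, -1.67]]
```

View pics/a7.png

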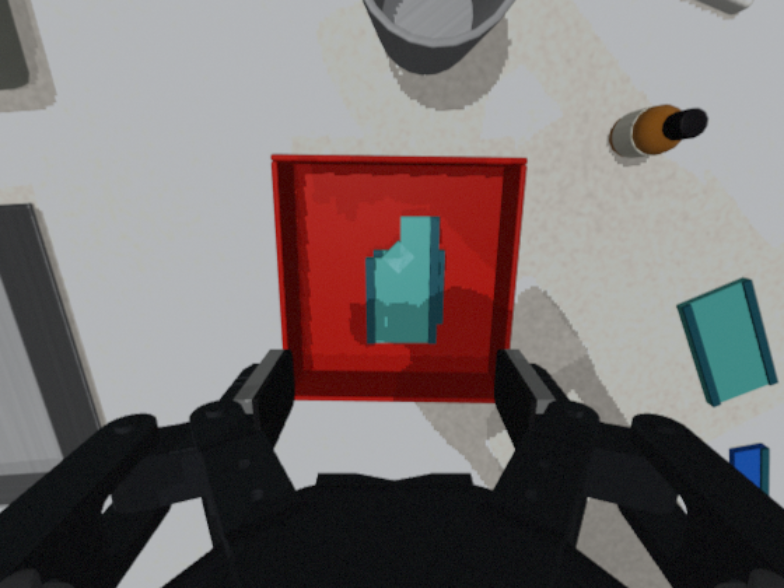

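Both broken plates lie stacked at (405,290) in the tray. Before fetching the sound plate I'll scout the deck.

```bash
python3 - <<'E'
from h import *
from rig import telemetry
s=telemetry.sense()
plan([((490,-230,230),Rt(5),15),((490,-320,230),Rt(5),5)],s,)
E
```

```text
"dp": [[-0.03, 0.92, -0.14], [-0.05, 1.83, -0.28], [-0.08, 2.75, -0.43], [-0.1, 3.67, -0.57], [-0.13, 4.59, -0.71]]  "rot": [[-0.0, -0.0, -0.11], [-0.0, -0.01, -0.22], [-0.01, -0.01, -0.33], [-0.01, -0.02, -0.45], [-0.01, -0.02, -0.56]]
"dp": [[-0.08, 0.91, -0.14], [-0.16, 1.83, -0.28], [-0.24, 2.74, -0.42], [-0.32, 3.66, -0.56], [-0.4, 4.57, -0.7]]  "rot": [[-0.0, -0.0, -0.11], [-0.0, -0.01, -0.22], [-0.01, -0.01, -0.33], [-0.01, -0.02, -0.45], [-0.01, -0.02, -0.56]]
"dp": [[-0.13, 0.91, -0.14], [-0.27, 1.82, -0.28], [-0.4, 2.73, -0.42], [-0.53, 3.63, -0.56], [-0.66, 4.54, -0.7]]  "rot": [[-0.0, -0.0, -0.11], [-0.0, -0.01, -0.22], [-0.01, -0.01, -0.33], [-0.01, -0.02, -0.45], [-0.01, -0.02, -0.56]]
"dp": [[-0.04, 0.45, 0.0], [-0.08, 0.9, 0.0], [-0.12, 1.34, 0.0], [-0.16, 1.79, 0.0], [-0.2, 2.24, 0.0]]  "rot": [[0.0, 0.0, 0.0], [0.0, 0.0, 0.0], [0.0, 0.0, 0.0], [0.0, 0.0, 0.0], [0.0, 0.0, 0.0]]
```

Call:
play_rows --dp '[[-0.03,0.92,-0.14],[-0.05,1.83,-0.28],[-0.08,2.75,-0.43],[-0.1,3.67,-0.57],[-0.13,4.59,-0.71]]' --rot '[[0,0,-0.11],[0,0,-0.22],[0,0,-0.33],[0,0,-0.45],[0,0,-0.56]]'

```text
clock: 10.17
eef_pos: [529.5, 132.1, 171.0]
tcp_rot: [3.141, 0.001, -0.028]
contact_force: [0.9, -0.5, -0.5]
opening: 0.848
grasp_force: 0.0
```

Call:
play_rows --dp '[[-0.08,0.91,-0.14],[-0.16,1.83,-0.28],[-0.24,2.74,-0.42],[-0.32,3.66,-0.56],[-0.4,4.57,-0.7]]' --rot '[[0,0,-0.11],[0,0,-0.22],[0,0,-0.33],[0,0,-0.45],[0,0,-0.56]]'

```text
clock: 10.58
eef_pos: [508.1, -50.2, 199.2]
tcp_rot: [-3.142, 0.0, 0.03]
contact_force: [1.0, 0.1, -0.6]
opening: 0.852
grasp_force: 0.0
```

Call:
play_rows --dp '[[-0.13,0.91,-0.14],[-0.27,1.82,-0.28],[-0.4,2.73,-0.42],[-0.53,3.63,-0.56],[-0.66,4.54,-0.7]]' --rot '[[0,0,-0.11],[0,0,-0.22],[0,0,-0.33],[0,0,-0.45],[0,0,-0.56]]'

```text
clock: 11.0
eef_pos: [487.0, -232.4, 227.2]
tcp_rot: [-3.141, 0.0, 0.089]
contact_force: [1.2, 0.1, -0.2]
opening: 0.846
grasp_force: 0.0
```

Call:
play_rows --dp '[[0,0,0],[0,0,0],[0,0,0]]' --rot '[[0,0,0],[0,0,0],[0,0,0]]'

```text
clock: 11.25
eef_pos: [487.5, -230.5, 226.7]
tcp_rot: [-3.141, 0.001, 0.087]
contact_force: [-0.2, 0.5, -0.1]
opening: 0.85
grasp_force: 0.0
```

```bash
python3 look.py b1
```

```text
11.25 [ 487.5 -230.5  226.7] [-3.141e+00  1.000e-03  8.700e-02] [-0.2  0.5 -0.1] 0.8500478698616649
teal [ 39. 165.] 3143 xy 480.4 71.0 size 89 55 ang 20.3
orange [332. 193.] 2258 xy 495.7 -276.8 size 33 69 ang 85.2
```

Call:
play_rows --dp '[[0,0.4,0],[0,0.9,0],[0,1.6,0],[0,2.3,0],[0,2.8,0]]' --rot '[[0,0,0],[0,0,0],[0,0,0],[0,0,0],[0,0,0]]'

```text
clock: 11.72
eef_pos: [498.5, -342.6, 227.0]
tcp_rot: [3.142, 0.0, 0.09]
contact_force: [0.2, 0.3, 0.4]
opening: 0.849
grasp_force: 0.0
```

Call:
play_rows --dp '[[0,0,0],[0,0,0],[0,0,0]]' --rot '[[0,0,0],[0,0,0],[0,0,0]]'

```text
clock: 11.97
eef_pos: [497.9, -340.8, 226.8]
tcp_rot: [-3.14, 0.001, 0.089]
contact_force: [-0.1, -0.7, -0.3]
opening: 0.851
grasp_force: 0.0
```

```bash
python3 look.py b2; python3 - <<'E'
import cv2,numpy as np
a=cv2.imread("pics/b1.png")[:430,150:700];b=cv2.imread("pics/b2.png")
# side-by-side zooms of orange surroundings
out=[]
for n in("b1","b2"):
    import pickle
    s,f=pickle.load(open(n+".pkl","rb"));c=f["color"][:,:,::-1]
    m=cv2.inRange(cv2.cvtColor(f["color"],cv2.COLOR_RGB2HSV),(5,150,60),(17,255,255));k,l,st,ce=cv2.connectedComponentsWithStats(m);i=1+np.argmax(st[1:,4])
    x,y=ce[i].astype(int);x=min(max(x,80),480);y=min(max(y,100),320);print(n,"crop origin",x-80,y-100)
    out.append(cv2.resize(c[y-100:y+100,x-80:x+80],(400,500),interpolation=cv2.INTER_CUBIC))
cv2.imwrite("pics/b12.png",np.hstack(out))
E
```

```text
11.9667 [ 497.9 -340.8  226.8] [-3.14e+00  1.00e-03  8.90e-02] [-0.1 -0.7 -0.3] 0.8512781556950405
orange [214. 194.] 2217 xy 494.5 -276.1 size 72 33 ang 4.8
b1 crop origin 251 93
b2 crop origin 134 93
```

View pics/b12.png

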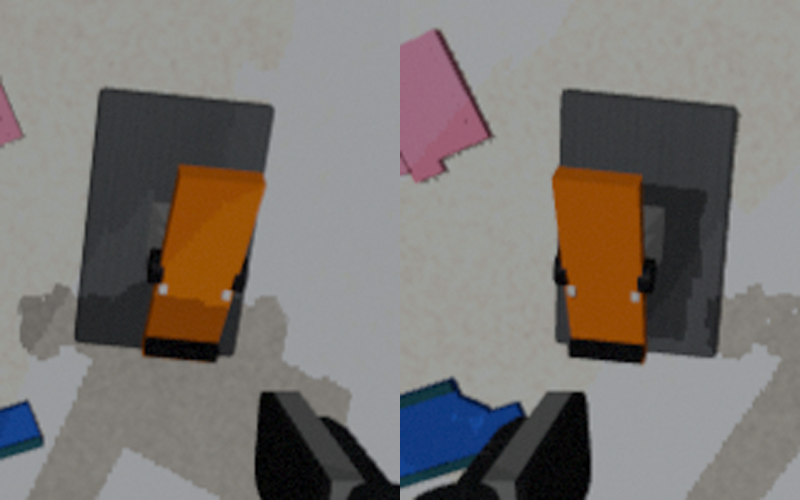

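The two wrist views show the orange deck with its high end at the top, at (220,175) and (597,175). The black lip is at the low end, at (180,350) and (607,350). I'll fit the deck pose to the orange silhouettes in these and the side view.

```bash
cat > fit.py <<'E'
from h import *
from scipy.optimize import differential_evolution as DE
d=pickle.load(open("f0.pkl","rb"));V=[]
for n in("b1","b2","side"):
    s,f=pickle.load(open(n+".pkl","rb")) if n!="side" else (None,d["side"])
    c=cv2.resize(f["color"],None,fx=4,fy=4,interpolation=cv2.INTER_CUBIC)
    m=cv2.inRange(cv2.cvtColor(c,cv2.COLOR_RGB2HSV),(4,140,50),(18,255,255))
    k,l,st,ce=cv2.connectedComponentsWithStats(m);i=1+np.argmax(st[1:,4]);m=(l==i).astype(np.uint8)
    m=cv2.morphologyEx(m,cv2.MORPH_CLOSE,np.ones((25,25),np.uint8));x,y,w,h=st[i,:4];x-=60;y-=60;w+=120;h+=120
    V.append((n,f,s,m[y:y+h,x:x+w],(x,y)))
def box(x0,x1,y,z0,z1):return np.array([[a,b,c] for a in(x0,x1) for b in(-y,y) for c in(z0,z1)],float)
def ren(v,f,s,m,o):
    R=(Ro.from_euler('z',v[2],degrees=True)*Ro.from_euler('y',-v[3],degrees=True)).as_matrix();g=np.zeros(m.shape,np.uint8)
    for B,val in((box(-48,42,15,-8,0),1),(box(-v[4]-6,-v[4],15,0,6),0)):
        p=(proj(f,B@R.T+[v[0],v[1],100],s)+.5)*4-.5-np.array(o);cv2.fillConvexPoly(g,np.round(cv2.convexHull(p.astype(np.float32))).astype(np.int32),val)
    return g
def cost(v,each=False):
    r=[]
    for n,f,s,m,o in V:
        g=ren(v,f,s,m,o);r.append(1-(g&m).sum()/(g|m).sum())
    return r if each else sum(r[:2])+ .5*r[2]
if __name__=="__main__":
    B=[(470,520),(-300,-260),(-15,20),(14,29),(24,41)]
    full=list(V)
    for name,idx in(("all",[0,1,2]),("wrist",[0,1,1]),):
        V[:]=[full[i] for i in idx]
        r=DE(cost,B,seed=2,maxiter=60,popsize=12,tol=1e-5);print(name,r.x.round(2),np.round(cost(r.x,True),3))
E
python3 fit.py
```

```text
all [ 4.8892e+02 -2.7640e+02 -3.6000e-01  2.5270e+01  3.5870e+01] [0.024 0.031 0.144]
wrist [ 489.   -276.26   -0.52   25.21   35.9 ] [0.024 0.028 0.028]
```

```bash
cat > sw.py <<'E'
from fit import *
full=list(V)
for sl in(21,23,25,27):
    r=DE(lambda u:cost([u[0],u[1],u[2],sl,u[3]],True)[0]+cost([u[0],u[1],u[2],sl,u[3]],True)[1],[(480,500),(-285,-265),(-6,6),(24,41)],seed=1,maxiter=25,popsize=8);print(sl,r.fun.round(4),r.x.round(1))
V[:]=[full[2]]
def sd(u,sl):return cost([489+u[0],-276.3+u[1],u[2],sl,36],True)[0]
for sl in(19,22,25,28):
    r=DE(sd,[(-9,9),(-9,9),(-6,6)],args=(sl,),seed=1,maxiter=25,popsize=8);print("side",sl,r.fun.round(4),r.x.round(1))
E
python3 sw.py; python3 - <<'E'
from h import *
from rig import telemetry
s=telemetry.sense()
plan([((490,-100,160),Rt(12),8),((481,71.5,90),Rt(20),7),],s)
E
```

```text
21 0.1305 [ 488.2 -276.3   -0.7   33. ]
23 0.0817 [ 4.887e+02 -2.764e+02 -3.000e-01  3.460e+01]
25 0.0538 [ 489.1 -276.4   -0.7   36.1]
27 0.0623 [ 489.5 -276.3   -0.6   37.8]
side 19 0.1382 [-0.6 -0.9  2. ]
side 22 0.1325 [-0.8 -1.   0.2]
side 25 0.1295 [-1.1 -0.8 -0.6]
side 28 0.1338 [-1.2 -0.9 -1.1]
"dp": [[0.04, -0.75, 0.21], [0.09, -1.5, 0.42], [0.13, -2.25, 0.63], [0.17, -3.01, 0.84], [0.21, -3.76, 1.05]]  "rot": [[-0.0, 0.0, -0.14], [-0.0, 0.0, -0.29], [-0.0, 0.0, -0.43], [-0.0, 0.0, -0.57], [-0.01, 0.0, -0.72]]
"dp": [[0.1, -0.75, 0.21], [0.2, -1.49, 0.42], [0.3, -2.24, 0.63], [0.37, -2.85, 0.88], [0.43, -3.46, 1.13]]  "rot": [[-0.0, 0.0, -0.14], [-0.0, 0.0, -0.29], [-0.0, 0.0, -0.43], [-0.0, 0.0, -0.62], [-0.0, 0.0, -0.81]]
"dp": [[0.12, -0.6, 0.25], [0.24, -1.2, 0.5], [0.36, -1.8, 0.75], [0.48, -2.41, 1.0], [0.6, -3.01, 1.25]]  "rot": [[0.0, 0.0, -0.19], [-0.0, 0.0, -0.38], [0.0, 0.0, -0.57], [0.0, 0.0, -0.76], [-0.0, 0.0, -0.95]]
```

The slope is firm at about 25.3°, with the origin at (489,-276.4), yaw -0.5° and the lip 36 mm down. Next I'll fetch the sound plate.

Call:
play_rows --dp '[[0.04,-0.75,0.21],[0.09,-1.5,0.42],[0.13,-2.25,0.63],[0.17,-3.01,0.84],[0.21,-3.76,1.05]]' --rot '[[0,0,-0.14],[0,0,-0.29],[0,0,-0.43],[0,0,-0.57],[0,0,-0.72]]'

```text
clock: 12.43
eef_pos: [492.5, -189.2, 185.0]
tcp_rot: [-3.141, -0.0, 0.165]
contact_force: [0.1, 0.3, -0.0]
opening: 0.848
grasp_force: 0.0
```

Call:
play_rows --dp '[[0.1,-0.75,0.21],[0.2,-1.49,0.42],[0.3,-2.24,0.63],[0.37,-2.85,0.88],[0.43,-3.46,1.13]]' --rot '[[0,0,-0.14],[0,0,-0.29],[0,0,-0.43],[0,0,-0.62],[0,0,-0.81]]'

```text
clock: 12.85
eef_pos: [486.9, -50.0, 140.0]
tcp_rot: [3.142, -0.001, 0.251]
contact_force: [0.5, -1.3, -0.5]
opening: 0.851
grasp_force: 0.0
```

Call:
play_rows --dp '[[0.12,-0.6,0.25],[0.24,-1.2,0.5],[0.36,-1.8,0.75],[0.48,-2.41,1.0],[0.6,-3.01,1.25]]' --rot '[[0,0,-0.19],[0,0,-0.38],[0,0,-0.57],[0,0,-0.76],[0,0,-0.95]]'

```text
clock: 13.27
eef_pos: [480.2, 72.3, 89.9]
tcp_rot: [-3.141, -0.0, 0.35]
contact_force: [0.8, 0.3, 0.3]
opening: 0.85
grasp_force: 0.0
```

Call:
play_rows --dp '[[0,0,0],[0,0,0],[0,0,0]]' --rot '[[0,0,0],[0,0,0],[0,0,0]]'

```text
clock: 13.52
eef_pos: [480.8, 70.5, 90.3]
tcp_rot: [3.141, 0.0, 0.349]
contact_force: [0.5, 0.3, -0.5]
opening: 0.854
grasp_force: 0.0
```

```bash
python3 look.py c1
```

```text
13.5167 [480.8  70.5  90.3] [3.141 0.    0.349] [ 0.5  0.3 -0.5] 0.8538907411086225
teal [ 7. 27.] 895 xy 539.4 294.9 size 11 43 ang 85.3
teal [20. 32.] 496 xy 540.3 285.6 size 5 45 ang 84.8
teal [280. 209.] 6468 xy 480.5 72.7 size 89 49 ang 20.3
```

Call:
play_rows --dp '[[0,-0.03,0.7],[0,-0.03,1.4],[0,-0.03,1.8],[0,-0.03,2.1],[0,-0.03,2.25]]' --rot '[[0,0,0],[0,0,0],[0,0,0],[0,0,0],[0,0,0]]'

```text
clock: 13.98
eef_pos: [480.2, 70.3, -0.9]
tcp_rot: [-3.141, 0.001, 0.346]
contact_force: [-0.3, 0.3, 0.1]
opening: 0.847
grasp_force: 0.0
```

Call:
play_rows --dp '[[0,0,0],[0,0,0],[0,0,0],[0,0,0],[0,0,0]]' --rot '[[0,0,0],[0,0,0],[0,0,0],[0,0,0],[0,0,0]]' --fingers 0.4 --grip_force 25

```text
clock: 14.4
eef_pos: [481.3, 71.2, 0.8]
tcp_rot: [3.141, -0.001, 0.348]
contact_force: [0.4, 0.7, -0.7]
opening: 0.576
grasp_force: 26.0
```

Call:
play_rows --dp '[[0,0,0],[0,0,0]]' --rot '[[0,0,0],[0,0,0]]'

```text
clock: 14.57
eef_pos: [481.3, 71.2, 0.7]
tcp_rot: [3.141, -0.001, 0.348]
contact_force: [-0.5, -1.4, 7.1]
opening: 0.575
grasp_force: 26.7
```

Call:
play_rows --dp '[[0,0,-0.2],[0,0,-0.8],[0,0,-1.6],[0,0,-2.4],[0,0,-3.2]]' --rot '[[0,0,0],[0,0,0],[0,0,0],[0,0,0],[0,0,0]]'

```text
clock: 14.98
eef_pos: [480.1, 71.2, 129.8]
tcp_rot: [-3.141, 0.001, 0.348]
contact_force: [0.2, -0.3, -0.6]
opening: 0.57
grasp_force: 26.4
```

```bash
python3 look.py c2; python3 - <<'E'
from h import *
from rig import telemetry
s,f=pickle.load(open("c2.pkl","rb"))
# held plate: project px onto plane in tool coords z=zoff-7 ; report rect in tool axes
m=cv2.inRange(cv2.cvtColor(f["color"],cv2.COLOR_RGB2HSV),(78,80,30),(98,255,255));k,l,st,c=cv2.connectedComponentsWithStats(m);i=1+np.argmax(st[1:,4])
uv=np.argwhere(l==i)[:,::-1];M=f["mount"];dd=(np.linalg.inv(f["mtx"])@np.c_[uv,np.ones(len(uv))].T).T@M[:3,:3].T;o=M[:3,3]
p=o+dd*((-5.5-o[2])/dd[:,2])[:,None];print("tool x range",np.percentile(p[:,0],[0,1,99,100]),"y",np.percentile(p[:,1],[0,1,99,100]))
plan([((488,-90,200),Rt(10),5),((489,-240,230),Rt(-.5,10),5),((489,-277,230),Rt(-.5,25.2),5)],s)
E
```

```text
14.9833 [480.1  71.2 129.8] [-3.141e+00  1.000e-03  3.480e-01] [ 0.2 -0.3 -0.6] 0.570343203854163
teal [30. 36.] 4515 xy 538.3 309.3 size 68 51 ang 5.4
teal [281. 253.] 15805 xy 416.8 51.8 size 183 102 ang 19.5
tool x range [-48.64437141 -44.00576536  44.79609021  45.28769093] y [-28.93937101 -25.78278685  23.32142586  24.17331652]
"dp": [[-0.24, 0.77, -0.35], [-0.48, 1.54, -0.7], [-0.71, 2.31, -1.05], [-0.95, 3.08, -1.4], [-1.19, 3.86, -1.76]]  "rot": [[-0.0, 0.0, 0.33], [-0.0, 0.0, 0.66], [-0.0, 0.0, 0.99], [-0.0, 0.01, 1.32], [-0.0, 0.01, 1.65]]
"dp": [[-0.13, 0.74, -0.15], [-0.25, 1.48, -0.3], [-0.38, 2.22, -0.45], [-0.5, 2.96, -0.6], [-0.63, 3.7, -0.75]]  "rot": [[-0.03, 0.33, 0.35], [-0.06, 0.66, 0.7], [-0.09, 1.0, 1.05], [-0.12, 1.33, 1.4], [-0.15, 1.66, 1.75]]
"dp": [[0.0, 0.18, 0.0], [0.0, 0.37, 0.0], [0.0, 0.55, 0.0], [0.01, 0.74, 0.0], [0.01, 0.92, 0.0]]  "rot": [[0.0, 0.51, -0.0], [0.0, 1.01, -0.0], [0.0, 1.52, -0.0], [0.0, 2.03, -0.0], [0.0, 2.53, -0.0]]
```

The plate is held centred. I'll go to a tilted hover 40 mm square above the deck, 6 mm short of home.

```bash
cat >> h.py <<'E'
DR=(Ro.from_euler('z',-.5,degrees=True)*Ro.from_euler('y',-25.2,degrees=True))
def D(x,y,z):
    "world point of deck coordinates"
    return DR.apply([x,y,z])+[488.9,-276.5,100]
E
python3 - <<'E'
from h import *
from rig import telemetry
s=telemetry.sense()
plan([((485,-90,190),Rt(10),5),((D(15,0,70)+[0,30,0]),Rt(-.5,12),5),(D(15,0,41),Rt(-.5,25.2),5)],s)
E
```

```text
"dp": [[-0.27, 0.76, -0.27], [-0.53, 1.53, -0.55], [-0.8, 2.29, -0.82], [-1.07, 3.05, -1.1], [-1.33, 3.81, -1.37]]  "rot": [[0.0, -0.01, 0.33], [0.0, -0.03, 0.66], [0.0, -0.04, 0.99], [0.01, -0.05, 1.32], [0.01, -0.07, 1.65]]
"dp": [[-0.2, 0.76, 0.1], [-0.39, 1.52, 0.2], [-0.59, 2.28, 0.3], [-0.79, 3.04, 0.41], [-0.98, 3.8, 0.51]]  "rot": [[-0.04, 0.4, 0.35], [-0.07, 0.8, 0.7], [-0.11, 1.2, 1.05], [-0.15, 1.6, 1.39], [-0.18, 1.99, 1.74]]
"dp": [[0.03, 0.15, 0.14], [0.07, 0.3, 0.28], [0.1, 0.45, 0.42], [0.14, 0.6, 0.57], [0.17, 0.75, 0.71]]  "rot": [[0.0, 0.44, -0.0], [0.0, 0.88, 0.0], [0.0, 1.32, 0.0], [0.0, 1.76, 0.0], [0.0, 2.2, 0.0]]
```

Call:
play_rows --dp '[[-0.27,0.76,-0.27],[-0.53,1.53,-0.55],[-0.8,2.29,-0.82],[-1.07,3.05,-1.1],[-1.33,3.81,-1.37]]' --rot '[[0,0,0.33],[0,0,0.66],[0,0,0.99],[0,-0.05,1.32],[0,-0.07,1.65]]'

```text
clock: 15.45
eef_pos: [482.2, -91.5, 183.9]
tcp_rot: [3.141, 0.007, 0.174]
contact_force: [0.4, -0.2, -0.1]
opening: 0.573
grasp_force: 26.5
```

Call:
play_rows --dp '[[-0.2,0.76,0.1],[-0.39,1.52,0.2],[-0.59,2.28,0.3],[-0.79,3.04,0.41],[-0.98,3.8,0.51]]' --rot '[[-0.04,0.4,0.35],[-0.07,0.8,0.7],[-0.11,1.2,1.05],[-0.15,1.6,1.39],[-0.18,1.99,1.74]]'

```text
clock: 15.87
eef_pos: [469.8, -248.2, 163.2]
tcp_rot: [3.139, -0.204, -0.009]
contact_force: [0.7, 0.1, -0.6]
opening: 0.575
grasp_force: 26.5
```

Call:
play_rows --dp '[[0.03,0.15,0.14],[0.07,0.3,0.28],[0.1,0.45,0.42],[0.14,0.6,0.57],[0.17,0.75,0.71]]' --rot '[[0,0.44,0],[0,0.88,0],[0,1.32,0],[0,1.76,0],[0,2.2,0]]'

```text
clock: 16.28
eef_pos: [482.3, -277.4, 136.6]
tcp_rot: [3.139, -0.434, -0.007]
contact_force: [0.5, 0.9, -0.2]
opening: 0.576
grasp_force: 26.5
```

Call:
play_rows --dp '[[0,0,0],[0,0,0],[0,0,0]]' --rot '[[0,0,0],[0,0,0],[0,0,0]]'

```text
clock: 16.53
eef_pos: [482.6, -276.8, 136.9]
tcp_rot: [3.14, -0.431, -0.008]
contact_force: [-0.5, 0.3, -0.3]
opening: 0.574
grasp_force: 26.5
```

```bash
cat > chk.py <<'E'
import sys
from h import *
from rig import telemetry,optics
s=telemetry.sense();n=sys.argv[1]
R=Ro.from_euler('xyz',s["tcp_rot"]);q=DR.inv().apply(s["eef_pos"]-np.array([488.9,-276.5,100]))
print(s["clock"],"deck-frame TCP",q.round(2),"err rot deg",(Rt(-.5,25.2).inv()*R).as_rotvec(degrees=True).round(2),"F deck",DR.inv().apply(s["contact_force"]).round(1),s["opening"].round(3),s["grasp_force"])
if n!="-":
    S=optics.grab_frame("side");W=optics.grab_frame("wrist");pickle.dump((s,S,W),open(n+".pkl","wb"))
    u,v=proj(S,D(0,0,20))[0].astype(int)
    c=S["color"][v-50:v+50,u-50:u+50,::-1]
    cv2.imwrite(f"pics/{n}.png",np.hstack([cv2.resize(c,(380,380),interpolation=cv2.INTER_CUBIC),cv2.resize(W["color"][:300,90:490,::-1],(420,380))]))
E
python3 chk.py d1
```

```text
Traceback (most recent call last):
  File "chk.py", line 6, in <module>
    print(s["clock"],"deck-frame TCP",q.round(2),"err rot deg",(Rt(-.5,25.2).inv()*R).as_rotvec(degrees=True).round(2),"F deck",DR.inv().apply(s["contact_force"]).round(1),s["opening"].round(3),s["grasp_force"])
                                                                                                                                                                            ^^^^^^^^^^^^^^^^^^
AttributeError: 'float' object has no attribute 'round'
```

```bash
sed -i 's/s\["opening"\].round(3)/round(s["opening"],3)/' chk.py; python3 chk.py d1
```

```text
16.5333 deck-frame TCP [ 9.99 -0.35 36.07] err rot deg [-0.07 -0.49 -0.06] F deck [-0.6  0.3 -0.1] 0.574 26.528678834438324
```

View pics/d1.png

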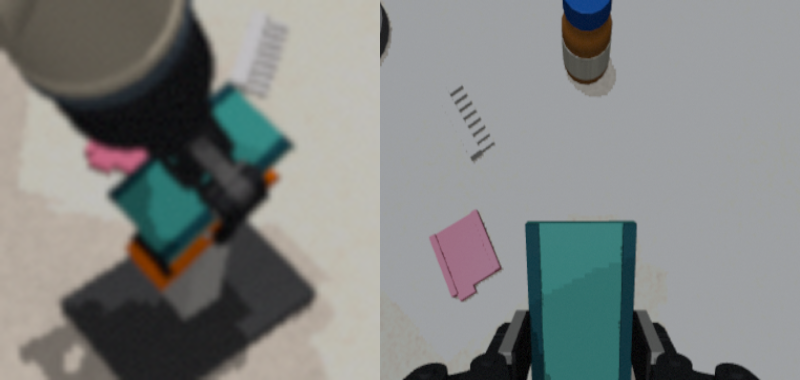

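In the side view (left) the plate is parallel above the deck, with the orange low end at (155,265). I'll shift about 4 mm uphill and descend.

Call:
play_rows --dp '[[0.1,-0.01,0.1],[0.1,-0.01,0.25],[0.1,-0.01,0.4],[0.1,-0.01,0.55],[0.1,-0.01,0.65]]' --rot '[[0,0.08,0],[0,0.08,0],[0,0.08,0],[0,0.08,0],[0,0.08,0]]' --grip_force 20

```text
clock: 17.05
eef_pos: [497.2, -276.3, 113.5]
tcp_rot: [3.14, -0.44, -0.007]
contact_force: [-0.6, -0.0, -0.9]
opening: 0.579
grasp_force: 26.5
```

Call:
play_rows --dp '[[0,0,0],[0,0,0]]' --rot '[[0,0,0],[0,0,0]]'

```text
clock: 17.22
eef_pos: [496.9, -276.4, 113.9]
tcp_rot: [3.141, -0.44, -0.007]
contact_force: [-0.6, -0.0, 0.0]
opening: 0.572
grasp_force: 26.5
```

```bash
python3 chk.py d2
```

```text
17.2167 deck-frame TCP [13.17  0.18  9.19] err rot deg [-0.03 -0.   -0.07] F deck [-0.5 -0.   0.3] 0.572 26.52169570326805
```

View pics/d2.png

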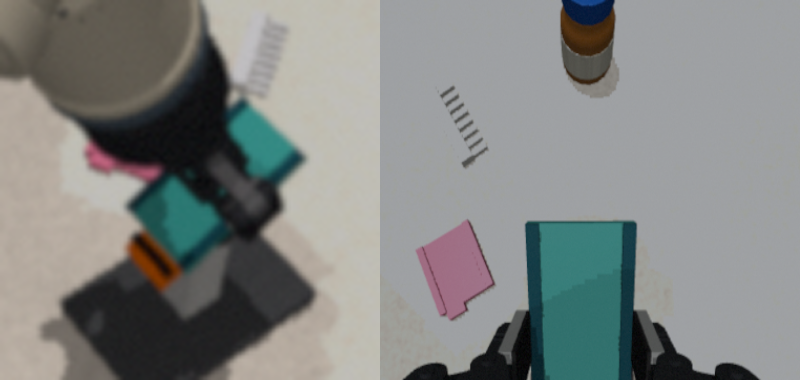

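The side view now shows the lip at (152,255), with the plate's lower end just uphill of it. I'll lower in small steps and watch the force.

Call:
play_rows --dp '[[0,0,0.05],[0,0,0.1],[0,0,0.14],[0,0,0.16],[0,0,0.16]]' --rot '[[0,0,0],[0,0,0],[0,0,0],[0,0,0],[0,0,0]]'

```text
clock: 17.73
eef_pos: [499.7, -276.6, 108.5]
tcp_rot: [3.14, -0.44, -0.007]
contact_force: [-0.8, 0.1, -0.3]
opening: 0.575
grasp_force: 26.5
```

```bash
python3 chk.py -
```

```text
17.7333 deck-frame TCP [13.46 -0.02  3.12] err rot deg [-0.06  0.04 -0.08] F deck [-0.9  0.1  0. ] 0.575 26.531829982995987
```

Call:
play_rows --dp '[[0,0,0.012],[0,0,0.025],[0,0,0.025],[0,0,0.025]]' --rot '[[0,0,0],[0,0,0],[0,0,0],[0,0,0]]'

```text
clock: 18.07
eef_pos: [500.2, -276.7, 107.8]
tcp_rot: [3.14, -0.441, -0.007]
contact_force: [-0.6, -0.7, -1.1]
opening: 0.572
grasp_force: 26.5
```

```bash
python3 chk.py -
```

```text
18.0667 deck-frame TCP [13.57 -0.07  2.29] err rot deg [-0.07  0.05 -0.08] F deck [-1.  -0.7 -0.7] 0.572 26.53108522295952
```

Call:
play_rows --dp '[[0,0,0.012],[0,0,0.025],[0,0,0.025],[0,0,0.025]]' --rot '[[0,0,0],[0,0,0],[0,0,0],[0,0,0]]'

```text
clock: 18.4
eef_pos: [500.6, -276.6, 106.9]
tcp_rot: [3.14, -0.441, -0.007]
contact_force: [-0.5, 0.4, -0.4]
opening: 0.579
grasp_force: 26.5
```

```bash
python3 chk.py -
```

```text
18.4 deck-frame TCP [13.5  -0.04  1.24] err rot deg [-0.07  0.04 -0.08] F deck [-0.6  0.4 -0.1] 0.579 26.531300246715546
```

Call:
play_rows --dp '[[0,0,0.01],[0,0,0.02],[0,0,0.02],[0,0,0.02]]' --rot '[[0,0,0],[0,0,0],[0,0,0],[0,0,0]]'

```text
clock: 18.73
eef_pos: [500.9, -276.7, 106.2]
tcp_rot: [3.14, -0.441, -0.007]
contact_force: [-0.5, 0.3, 0.3]
opening: 0.574
grasp_force: 26.6
```

```bash
python3 chk.py -
```

```text
18.7333 deck-frame TCP [13.54 -0.08  0.47] err rot deg [-0.07  0.05 -0.08] F deck [-0.3  0.2  0.5] 0.574 26.60318434238434
```

Call:
play_rows --dp '[[0,0,0.01],[0,0,0.02],[0,0,0.02],[0,0,0.02]]' --rot '[[0,0,0],[0,0,0],[0,0,0],[0,0,0]]'

```text
clock: 19.07
eef_pos: [501.1, -276.7, 106.0]
tcp_rot: [3.14, -0.441, -0.007]
contact_force: [-7.5, -0.1, 10.3]
opening: 0.573
grasp_force: 27.7
```

```bash
python3 chk.py -
```

```text
19.0667 deck-frame TCP [13.6  -0.09  0.22] err rot deg [-0.08  0.07 -0.09] F deck [-2.4 -0.2 12.5] 0.573 27.739986777305603
```

Contact with the deck is at 12 N, so I'll ease off 0.5 mm and slide down the slope.

Call:
play_rows --dp '[[0,0,-0.012],[-0.02,0,-0.012],[-0.04,0,-0.012],[-0.06,0,-0.012],[-0.06,0,-0.012]]' --rot '[[0,0,0],[0,0,0],[0,0,0],[0,0,0],[0,0,0]]'

```text
clock: 19.48
eef_pos: [499.3, -277.0, 105.2]
tcp_rot: [3.139, -0.441, -0.007]
contact_force: [-0.3, -0.8, 4.7]
opening: 0.574
grasp_force: 27.0
```

```bash
python3 chk.py -
```

```text
19.4833 deck-frame TCP [11.62 -0.42  0.29] err rot deg [-0.11  0.09 -0.08] F deck [ 1.7 -0.8  4.4] 0.574 26.96287527680397
```

Call:
play_rows --dp '[[-0.015,0,0],[-0.03,0,0],[-0.03,0,0]]' --rot '[[0,0,0],[0,0,0],[0,0,0]]'

```text
clock: 19.73
eef_pos: [498.1, -277.0, 104.6]
tcp_rot: [3.139, -0.441, -0.007]
contact_force: [0.2, -0.3, 5.9]
opening: 0.57
grasp_force: 27.0
```

```bash
python3 chk.py -
```

```text
19.7333 deck-frame TCP [10.3  -0.38  0.29] err rot deg [-0.1   0.08 -0.08] F deck [ 2.7 -0.3  5.2] 0.57 27.01677069067955
```

Call:
play_rows --dp '[[-0.01,0,0],[-0.02,0,0],[-0.02,0,0]]' --rot '[[0,0,0],[0,0,0],[0,0,0]]'

```text
clock: 19.98
eef_pos: [497.9, -277.1, 104.6]
tcp_rot: [3.139, -0.442, -0.007]
contact_force: [4.5, 0.9, 4.2]
opening: 0.573
grasp_force: 26.8
```

```bash
python3 chk.py -
```

```text
19.9833 deck-frame TCP [10.12 -0.47  0.31] err rot deg [-0.11  0.13 -0.07] F deck [5.8 0.9 1.9] 0.573 26.79641157388687
```

The lip is felt: 5.8 N along the slope, with little motion. I'll push slightly more and hold.

Call:
play_rows --dp '[[-0.01,0,0],[-0.01,0,0],[-0.01,0,0],[-0.01,0,0],[-0.01,0,0]]' --rot '[[0,0,0],[0,0,0],[0,0,0],[0,0,0],[0,0,0]]'

```text
clock: 20.4
eef_pos: [497.9, -277.1, 104.6]
tcp_rot: [3.139, -0.443, -0.007]
contact_force: [6.4, 1.8, 4.7]
opening: 0.572
grasp_force: 26.7
```

```bash
python3 chk.py d3
```

```text
20.4 deck-frame TCP [10.13 -0.52  0.34] err rot deg [-0.12  0.15 -0.07] F deck [7.8 1.8 1.5] 0.572 26.69209510087967
```

View pics/d3.png

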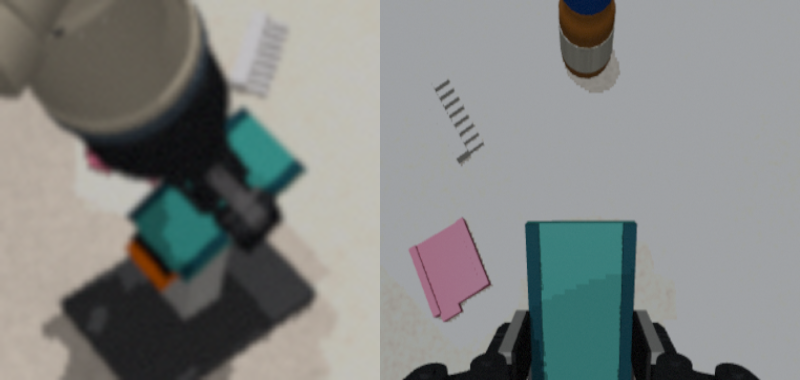

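The plate's lower end meets the lip at (152,255), with a steady 8 N. I'll release and back off square to the deck.

Call:
play_rows --dp '[[0,0,0],[0,0,0],[0,0,0],[0,0,0]]' --rot '[[0,0,0],[0,0,0],[0,0,0],[0,0,0]]' --fingers 0.75

```text
clock: 20.83
eef_pos: [496.1, -276.2, 103.3]
tcp_rot: [3.141, -0.44, -0.007]
contact_force: [-0.3, 0.4, 0.3]
opening: 0.752
grasp_force: 0.0
```

Call:
play_rows --dp '[[0,0,-0.15],[0,0,-0.4],[0,0,-0.8],[0,0,-1.4],[0,0,-2.0]]' --rot '[[0,0,0],[0,0,0],[0,0,0],[0,0,0],[0,0,0]]'

```text
clock: 21.25
eef_pos: [461.4, -276.0, 177.1]
tcp_rot: [3.14, -0.439, -0.007]
contact_force: [-0.0, 1.2, 0.1]
opening: 0.753
grasp_force: 0.0
```

Call:
play_rows --dp '[[0,0,-0.5],[0,0,-1.0],[0,0,-1.0],[0,0,-1.0]]' --rot '[[0,0,0],[0,0,0],[0,0,0],[0,0,0]]'

```text
clock: 21.58
eef_pos: [445.5, -276.7, 214.0]
tcp_rot: [3.137, -0.443, -0.007]
contact_force: [-0.0, 0.5, -0.1]
opening: 0.746
grasp_force: 0.0
```

```bash
python3 chk.py d4; python3 - <<'E'
from h import *
s,S,W=pickle.load(open("d4.pkl","rb"))
a=cv2.resize(W["color"][100:400,130:430,::-1],(600,600),interpolation=cv2.INTER_CUBIC)
u,v=proj(S,D(0,0,0))[0].astype(int);b=cv2.resize(S["color"][v-75:v+75,u-25:u+25,::-1],(200,600),interpolation=cv2.INTER_CUBIC)
cv2.imwrite("pics/d5.png",np.hstack([a,b]))
# plate seen: back-project teal+strips onto plane deck z=7
m=cv2.inRange(cv2.cvtColor(W["color"],cv2.COLOR_RGB2HSV),(78,80,30),(98,255,255));k,l,st,c=cv2.connectedComponentsWithStats(m);i=1+np.argmax(st[1:,4])
uv=np.argwhere(l==i)[:,::-1];R,t=cam(W,s);cc=-R.T@t;d=(np.linalg.inv(W["mtx"])@np.c_[uv,np.ones(len(uv))].T).T@R
o=DR.inv().apply(cc-[488.9,-276.5,100]);dd=DR.inv().apply(d);p=o+dd*((7-o[2])/dd[:,2])[:,None]
print(cv2.minAreaRect(p[:,:2].astype(np.float32)))
E
```

```text
21.5833 deck-frame TCP [  9.23  -0.57 121.64] err rot deg [-0.21  0.16 -0.09] F deck [-0.1  0.5 -0.1] 0.746 0.0
((9.765430450439453, -0.272186279296875), (89.26821899414062, 50.582244873046875), 0.026542117819190025)
```

View pics/d5.png

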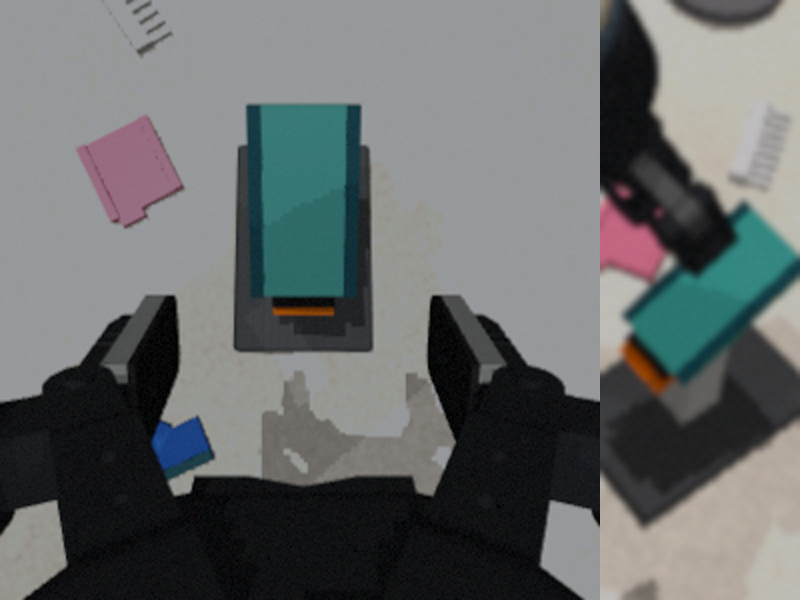

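The plate lies flat and aligned to within 0.1°, centred to 0.3 mm. Its lower end bears on the black lip at (303,300), and the gripper is clear, so I'll hand in.

```bash
python3 -c "
from rig import r
print(r.sign_off())"
```

```text
the job is handed in; nothing more can be done
None
```

I handed the job in at about 22 s of the 67 s. Both damaged plates are in the red tray, and the whole plate lies flat and centred on the deck against the stop lip, after a push of about 8 N; the sign-off returned no verdict.

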